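# Screw down the bagel slicer's drive cover

### The arm

A 7-joint arm with a two-finger parallel gripper is mounted at the origin on the work surface. World frame = base frame: x ahead of the robot, y to its left, z up, the work surface at z = 0. Lengths are in mm, angles in rad, forces in N, time in s.
With the tool pointing down it reaches from about 425 to 875 mm from the base axis. Payload 4.7 kg.
Tool frame: the origin (TCP) lies at the very end of the fingers, on their centre line; the grasp point (between the pads) lies 19 mm behind it; y points along the fingers, z is the direction in which the jaws open and shut, and the axes are right-handed (so a half turn about y gives the same grasp; the last joint's range is limited). The gripper opens to 85 mm and grips with 20 to 120 N. Pads are 22 mm wide; open, the fingers measure 114 mm over their backs; the gripper's body (76 mm by 85 mm) begins 54 mm behind the grasp point. The pads swing forward as they close: fully open they stand 13 mm farther back than shut.
Start: joints at [-1.143, 0.321, -0.07, 1.45, 0.023, 1.371, -0.057], TCP at [261.388, 595.148, 231.349] pointing down, gripper open.
Joint ranges: [-2.86, 2.86], [-0.3, 2.09], [-1.38, 1.24], [0.06, 2.45], [-1.56, 4.7], [0.09, 2.05], [-2.69, 2.69]. Speed limits (rad/s): [2.57, 2.57, 3.14, 3.14, 3.14, 3.14, 3.14].

### API

Orientations are given as a unit quaternion [x, y, z, w].
In Python, from rig import robot, eyes, spotter gives the robot as it stands.
- The arm moves only by the tool carry_out, never from a script. Its argument "targets" is one flat list of numbers, 4 for each row, row after row: the shift along the tool's x, y, z in mm, then the turn about the tool's y in degrees. A call has 1 to 5 rows; each row shifts and turns the commanded pose from where the row before left it, along the tool's axes as they then stand; what a row does not reach is not made up. A row lasts 1/12 s, in which the tool goes at most 41.7 mm and 7.16 degrees, less where a joint would pass 70% of its speed; a pose out of reach is approached as far as the arm can. A call is refused whole if a number of a shift passes 41.7 or a number of a turn 7.16, either way. A call with a gripper value outside its range is refused whole. "claw" is the opening, from -1 (shut) to 1 (fully open), set as the call begins (left out, the last holds). The fingers move at their own pace and stop on an object; "force" is the grip in N (left out, the last holds). Time passes only in rows, so rows that do not move let the fingers close. It gives the time, the measured TCP pose, the force and the opening at its end, in the units of the state.
- robot.get_obs(): the state, without advancing time (a new reading comes with each control period).
- eyes.read_camera(name): name is "scene" or "top" or "wrist"; returns (picture, depth): 480x640x3 uint8, red, green, blue; 480x640 float32, mm along the optical axis (not along the pixel's ray), 0 where there is no reading.
- eyes.get_calibration(name): a dict with "vfov" (degrees; the focal length in pixels is half the picture's height over the tangent of half this angle, whatever the lens; pixels are square), "cx", "cy" (the principal point, pixels), "cam_to_world" (4x4, takes a point from camera to world coordinates). Camera axes: x right, y down, z forward; pixel columns grow to the right and rows downward; lengths in mm; the calibration is good to about 2 mm. The wrist camera is an equidistant fisheye: a pixel r from the principal point sees the ray r / f radians off the axis. A picture is of the moment at which its call begins: read the wrist's pose just before it. get_calibration takes no time and is no camera call; for the wrist camera it gives the pose at the moment of the call.
- robot.job_done(): hands the job in, once; it reports no verdict.
Trained networks look in the newest picture that a camera, given by its name, has taken for a name from the list of things; names that differ only in an ending like _2 or _b are one class to them, and where a whole thing is asked for, a point or a joint stands for the part that bears it (a point fixed in the world has none). Each returns a list of dicts, best first, with "score" (0 to 1); they miss things now and then, are a little off and sometimes report something else, mostly with a low value. They report only what shows in the picture. A call takes as long as a camera call. They do not tell look-alikes from the thing itself.
- spotter.recognise(camera, thing): "rect" ([centre column, centre row, width, height] in pixels, round what is visible of it).
- spotter.cut_out(camera, thing): "pixels" (480x640 bool, what is visible of it) and "rect" ([centre column, centre row, width, height] in pixels, round what is visible of it).
The state is a dict: "time": time; "joint_pos": joint angles; "qd": joint speeds; "joint_torque": joint torques, N m; "eef_pos": TCP position; "ee_rot": TCP orientation; "ft_force": force on the tool from outside, world axes, zero at the start; "torque": the same for the moment, N m; "gripper_width": opening from 0.0 (shut) to 1.0 (fully open).
Only numpy, scipy, OpenCV 4.12 (cv2) and the standard library are available. Lean on these libraries where they do the work, as an engineer would, in place of code of your own. Each camera call takes 0.05 s, during which the arm holds its last target. There are 200 camera calls.

### The job

One of the two brass screws on the bagel slicer's blue drive cover has worked loose and stands proud. Take the screwdriver from its stand, press its bit into the cross of that screw and turn clockwise, following the screw down, until it is fully home. Then put the screwdriver back upright in its stand; leave the other screw tight, keep the fingers off the screws and do not disturb the other things on the table.

Things in the scene. Friction and masses are not known exactly. Their poses are not given: they have to be found in the camera images.
- slicer: bagel slicer, a fixed countertop machine: aluminium base 280 (x) x 240 (y) x 54 mm with a blue drive cover (130 x 220 mm, top 62 mm above the table) on its robot-side half, a round white blade guard (up to 137 mm above the table) behind the cover on the -y half. Origin: centre of the underside; z up.
- loose_screw (a joint): turn of the loose captive cover screw, rad: 0 = fully home (hard stop), negative = backed out (starts between -2.8 and -2.2). It grows when the screw is turned clockwise seen from above. Coarse thread: the screw sinks 3 mm per rad of turn and stands (3 mm x rad still to go) above home; it stays where it is left, and plain pushing does not turn it. Turning it takes about 0.15 N m.
- loose_cross (a point): centre of the top face of the loose screw's head, moving with it. Brass head, 36 mm diameter and 10 mm high, with a black cross recess: two slots at right angles, each 8 mm wide and 6 mm deep, open at the head's rim. Own x and y axes run along the two slots, z up. Head top is 74 mm above the table at home, about 80 to 83 mm at the start. It sits at one of two places, 110 mm apart along the slicer's y axis, on the blue cover; the screw that stands proud is the loose one.
- tight_screw (a joint): turn of the other cover screw, rad: 0 = fully home, where it starts; negative = backed out.
- tight_cross (a point): centre of the top face of the tight screw's head: same screw, already home, 74 mm above the table. Axes along its slots, z up.
- loose_boss: fixed dark steel seat washer of the loose screw on the blue cover (44 mm diameter, 2 mm thick), carrying the screw. Origin: centre of its underside, 62 mm above the table, on the screw's axis.
- tight_boss: the same seat washer under the tight screw.
- driver: cross-head screwdriver, 172 mm long, about 130 to 210 g, standing bit down in the stand. Origin on its axis at the underside of the black collar (36 mm diameter, 6 mm thick); own z runs along its axis from bit to handle end. The round red handle, 30 mm diameter, reaches from 6 mm to 95 mm above the origin; the steel shaft (12 mm diameter) and bit reach 75 mm below. It has play of about 0.15 rad either way in the recess.
- driver_tip (a point): end of the bit, on the axis, 75 mm below the driver's origin; axes as the driver's. Cross-shaped bit, its blades along own x and y (so it repeats every quarter turn): last 3 mm 16 mm wide and 3 mm thick, above that 20 mm wide and 4.5 mm thick. Fully seated, it stands on the floor of the recess, 6 mm below the head's top.
- stand: fixed driver stand, a steel bridge 110 (x) x 90 (y) mm with its top plate (10 mm thick) 85 mm above the table and open below. Origin: centre of the underside, z up.
- stand_hole (a point): centre of the 27 mm hole through the stand's top plate, at the top face (85 mm above the table). The driver hangs through it with its collar flat on the plate: then the driver's origin is at this point.
- bagel_out: plain golden bagel, ring 110 mm across and 34 mm high, lying on the slicer's grey outfeed plate behind the cover. Origin: centre of the underside.
- bagel_seeded: brown bagel, 110 mm across, 34 mm high, on the table. Origin: centre of the underside.
- shaker: glass shaker jar with steel cap, 60 mm diameter, 100 mm high, on the table. Origin: centre of the underside.
- scraper: dough scraper lying flat: steel blade 110 x 130 mm with white round bar handle 28 mm thick, on the table. Origin: on the table under the blade's centre.
- cup: orange plastic cup, 76 mm across, 85 mm high, on the table. Origin: centre of the underside.
- glove_box: purple cardboard box of gloves, 120 x 200 x 70 mm, on the table. Origin: centre of the underside.
Mind the look-alikes: they are no part of the job. Leave any purple look-alike of the stand alone.

How it is judged (in metres and radians):
On the way, in this order (a step that is already met when the one before it is completed fails the run):
1. the bit is seated in the cross of the loose screw (horizontal distance between driver_tip and loose_cross below 0.005 m and z of driver_tip in the frame of loose_cross below -0.003 m and angle between driver's own z axis and vertical below 0.2 rad), for 0.2 s.
2. the loose screw is home, the bit still seated in it (all of step 1 and value of joint loose_screw above -0.15 rad), for 0.2 s.
At the end, for the whole second after the job is handed in: The loose screw is within 0.15 rad of its home stop, the other screw too; the driver stands in the stand's hole, collar on the plate (origin within 12 mm sideways and 14 mm in all of the hole's centre, tilt below 0.12 rad), at rest (value of joint each of loose_screw, tight_screw above -0.15 rad and horizontal distance between driver and stand_hole below 0.012 m and distance between driver and stand_hole below 0.014 m and angle between driver's own z axis and vertical below 0.12 rad and z of driver_tip in the frame of stand_hole below -0.065 m and linear speed of driver below 0.02 m/s); the robot touches nothing.
It fails at once if the fingers press on a screw (contact force between the fingers and loose_boss above 2 N or contact force between the fingers and tight_boss above 2 N).
It fails at once if a bystander is moved more than 30 mm (distance of any of bagel_out, bagel_seeded, shaker, scraper, cup, glove_box from where it was at the start of the episode above 0.03 m).
It also fails if it takes over 72 s, if anything falls off the work surface, if the arm or the gripper's body presses on something with over 40 N, if the wrist force passes 120 N, or if a joint passes its speed limit or range.

## Working session

There is one attempt and no reset: what is moved stays moved. The work goes in short steps, Python scripts to look and compute and a tool call to move; the robot and the scene stay as the last step left them, time stands still between calls to the robot, and variables do not carry over. Pictures are saved under pics/ and viewed, about 8 in all and at most 12, crops included, and the job is handed in when it is done.

Besides the shell and the picture viewer there is one more tool, called after "Emit:" in YAML: its name, and indented under it one key for each argument. carry_out: Moves the arm, as the interface text tells. Its arguments: {"type":"object","properties":{"targets":{"type":"array","items":{"type":"number"}},"claw":{"type":"number"},"force":{"type":"number"}},"required":["targets"]}

```bash
ls; mkdir -p pics
cat > h.py <<'E'
import numpy as np, cv2
from rig import robot, eyes, spotter
from scipy.spatial.transform import Rotation as R
def px2w(cam,u,v,d,c=None):
    c=c or eyes.get_calibration(cam); f=240/np.tan(np.radians(c['vfov'])/2)
    M=np.array(c['cam_to_world']); x=(np.asarray(u)-c['cx'])/f; y=(np.asarray(v)-c['cy'])/f
    if cam=='wrist':
        r=np.hypot(x,y)+1e-9; t=np.tan(r)/r; x=x*t; y=y*t
    p=np.stack([x*d,y*d,np.ones_like(x)*d,np.ones_like(x)*1.],-1)
    return (p@M.T)[...,:3]
def cloud(cam,d,c=None):
    v,u=np.mgrid[:480,:640]; return px2w(cam,u.astype(float),v.astype(float),d,c)
def save(n,im,s=1): cv2.imwrite('pics/'+n,cv2.resize(im[:,:,::-1],None,fx=s,fy=s,interpolation=cv2.INTER_CUBIC))
E
python3 - <<'E'
from h import *
ims=[]
for cam in ['scene','top']:
    im,d=eyes.read_camera(cam); P=cloud(cam,d); np.savez('/tmp/'+cam,im=im,d=d,P=P); ims.append(im)
    for t in ['driver','stand','loose_cross','tight_cross','slicer','loose_boss']:
        for r in spotter.cut_out(cam,t)[:3]:
            m=r['pixels']&(d>0); q=P[m]
            print(cam,t,round(r['score'],2),np.round(r['rect']),np.round(np.median(q,0)),np.round(np.percentile(q,98,0)) if len(q) else '')
    c=eyes.get_calibration(cam); print(c['vfov'],np.round(c['cam_to_world'],2).tolist())
save('a.png',np.vstack(ims),0.62)
o=robot.get_obs(); print(o['time'],o['eef_pos'],o['ee_rot'],R.from_quat(o['ee_rot']).as_matrix().round(2).tolist(),o['gripper_width'])
E
```

```text
pics
scene driver 0.88 [417. 252.  26.  48.] [501. 245. 140.] [506. 259. 183.]
scene stand 0.69 [429. 238.  43.  58.] [338. 265.  85.] [376. 298.  88.]
scene stand 0.65 [512. 230.  56.  61.] [279. 440.  77.] [291. 484.  88.]
scene stand 0.63 [414. 285.  50.  70.] [541. 248.  81.] [547. 290.  88.]
scene loose_cross 0.72 [268. 245.  16.  15.] [501. -73.  80.] [516. -57.  85.]
scene tight_cross 0.58 [218. 245.  17.  13.] [ 521. -180.   71.] [ 537. -165.   76.]
scene slicer 0.72 [220. 246.  16.   9.] [ 522. -181.   71.] [ 537. -166.   76.]
scene slicer 0.64 [229. 288. 145. 116.] [ 657. -116.   60.] [749.  20. 134.]
scene loose_boss 0.81 [267. 250.  20.  19.] [505. -71.  76.] [518. -54.  84.]
57.6643185657745 [[-0.32, 0.59, -0.74, 1164.33], [0.95, 0.18, -0.26, 277.35], [-0.02, -0.79, -0.62, 671.86], [0.0, 0.0, 0.0, 1.0]]
top driver 0.59 [232. 228.  16.  11.] [483. 238. 170.] [507. 257. 185.]
top driver 0.57 [256. 157.  27.  28.] [687. 197.  97.] [723. 226. 105.]
top driver 0.28 [364. 198. 102. 122.] [ 558. -127.   60.] [718.   9. 133.]
top stand 0.82 [238. 232.  34.  43.] [480. 232.  85.]
[... 376 characters left out ...]
 [513. 527.  30.]
top tight_cross 0.56 [391. 221.  17.  14.] [ 516. -182.   71.] [ 532. -165.   78.]
top slicer 0.71 [365. 199. 103. 124.] [ 557. -129.   60.] [719.   9. 133.]
top slicer 0.54 [468. 241.  36.  32.] [ 466. -413.   45.] [ 497. -364.   88.]
top loose_boss 0.59 [349. 227.  18.  19.] [494. -73.  78.] [514. -55.  87.]
top loose_boss 0.19 [345. 178.  37.  39.] [627. -54.  92.] [677.  -4.  98.]
55.49719226430425 [[0.0, -1.0, 0.1, 336.73], [-1.0, -0.0, 0.02, 14.07], [-0.02, -0.1, -0.99, 1320.67], [0.0, 0.0, 0.0, 1.0]]
0.7 [261.41690587 595.13874409 231.38082087] [-0.69198504  0.14522366 -0.14528705  0.69206825] [[0.92, 0.0, 0.4], [-0.4, 0.0, 0.92], [0.0, -1.0, 0.0]] 1.0003062114892698
```

View pics/a.png

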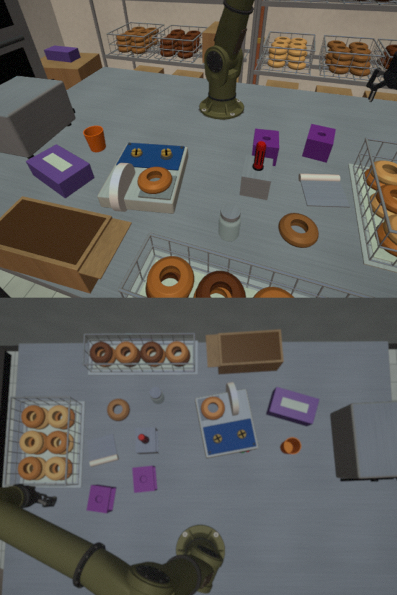

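Run:
```python
from h import *
for cam,boxes in (('scene',[(365,190,190,150)]),('top',[(210,190,70,140),(320,190,100,60)])):
    z=np.load(f'/tmp/{cam}.npz')
    for i,(x,y,w,h) in enumerate(boxes): save(f'c_{cam}{i}.png',z['im'][y:y+h,x:x+w],300/h)
ims=[cv2.imread(f'pics/c_{n}.png') for n in ('scene0','top0','top1')]
ims=[cv2.resize(i,None,fx=300/i.shape[0],fy=300/i.shape[0]) for i in ims]
a=np.hstack(ims[:2]); b=ims[2]; W=max(a.shape[1],b.shape[1])
pad=lambda i:np.pad(i,((0,0),(0,W-i.shape[1]),(0,0)))
cv2.imwrite('pics/b.png',np.vstack([pad(a),pad(b)]))
```

```text
(no output)
```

View pics/b.png

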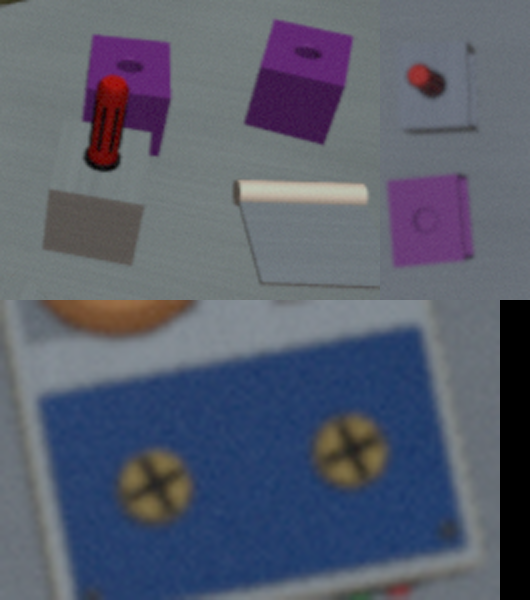

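The steel stand with the red driver is at scene px (417,252). The look-alikes are the purple stands at scene (429,238) and (512,230), and the driver is in the grey steel one. The loose screw is at scene (268,245), z≈82. The tight one is at (218,245), z≈75. I'll move over the driver to check up close.

Emit:
carry_out:
  targets: [34,0,-21.5,0,34,0,-21.5,0,34,0,-21.5,0,34,0,-21.5,0,34,0,-21.5,0]

```text
time: 1.12
eef_pos: [374.6, 426.7, 231.5]
ee_rot: [-0.692, 0.145, -0.145, 0.692]
ft_force: [1.5, -0.2, -0.4]
gripper_width: 0.997
```

Emit:
carry_out:
  targets: [34,0,-21.5,0,34,0,-21.5,0,34,0,-21.5,0,34,0,-21.5,-7,0,0,0,-7]

```text
time: 1.53
eef_pos: [467.9, 288.2, 231.9]
ee_rot: [0.705, -0.064, 0.067, -0.703]
ft_force: [0.8, -1.5, 0.8]
gripper_width: 1.0
```

Run:
```python
from h import *
o=robot.get_obs(); print(o['time'],o['eef_pos'].round(1) if hasattr(o['eef_pos'],'round') else o['eef_pos'],np.round(o['joint_pos'],3))
Rt=R.from_quat(o['ee_rot']).as_matrix(); c=eyes.get_calibration('wrist'); M=np.array(c['cam_to_world'])
print(c['vfov'],c['cx'],c['cy']); print((Rt.T@M[:3,:3]).round(3).tolist(),(Rt.T@(M[:3,3]-o['eef_pos'])).round(1))
im,d=eyes.read_camera('wrist'); P=cloud('wrist',d,c); np.savez('/tmp/w1',im=im,d=d,P=P); save('w1.png',im)
for t in ['driver','stand']:
    for r in spotter.cut_out('wrist',t)[:3]:
        m=r['pixels']&(d>0); q=P[m]
        print(t,round(r['score'],2),np.round(r['rect']),np.round(np.median(q,0)),np.round(np.percentile(q,[2,98],axis=0)).tolist())
```

```text
1.5333 [467.9 288.2 231.9] [-0.742  0.105  0.149  1.71  -0.011  1.328  0.794]
65.70646984690485 327.0472987171818 234.88408732201117
[[0.0, 0.965, 0.263], [0.0, -0.263, 0.965], [1.0, -0.0, -0.0]] [ -66.  -144.3   -0.2]
driver 0.8 [268. 276.  67.  87.] [481. 249. 168.] [[473.0, 230.0, 87.0], [500.0, 259.0, 185.0]]
driver 0.57 [ 28. 301.  25.  30.] [496. -71.  81.] [[480.0, -90.0, 74.0], [513.0, -57.0, 85.0]]
stand 0.87 [248.  64. 143. 127.] [330. 246.  87.] [[273.0, 205.0, 4.0], [374.0, 296.0, 88.0]]
stand 0.72 [441.   6.  94.   9.] [285. 444.  15.] [[278.0, 393.0, 3.0], [290.0, 478.0, 33.0]]
stand 0.66 [279. 241. 138. 148.] [468. 258.  87.] [[433.0, 200.0, 5.0], [539.0, 289.0, 88.0]]
```

View pics/w1.png

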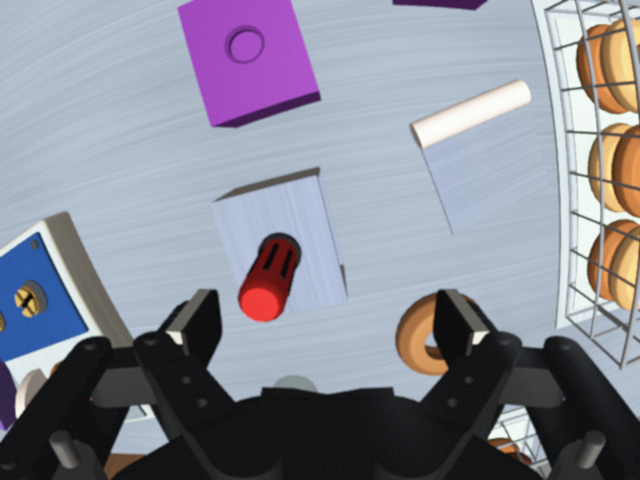

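The wrist view shows the red driver (top at px 263,303) in the grey steel stand, next to the purple look-alike (250,64). The loose screw is at px (30,300). Next I'll fit the handle axis.

Run:
```python
from h import *
from scipy.optimize import least_squares
def fit(P,im,r,lo,hi,x0,col):
    q=P[(P[...,2]>lo)&(P[...,2]<hi)&(np.hypot(P[...,0]-x0[0],P[...,1]-x0[1])<30)&col]
    s=least_squares(lambda p:np.hypot(q[:,0]-p[0],q[:,1]-p[1])-r,x0,loss='soft_l1'); return s.x.round(1),len(q),np.abs(s.fun).mean().round(1)
for n in ['scene','top','w1']:
    z=np.load(f'/tmp/{n}.npz'); P=z['P']; im=z['im'].astype(int); red=(im[...,0]>1.8*im[...,1])
    print(n,'cyl',fit(P,im,15,100,170,[485,245],red))
    t=P[(P[...,2]>176)&(P[...,2]<195)&(np.hypot(P[...,0]-485,P[...,1]-245)<40)&red]; print(' top',len(t),t.mean(0).round(1),np.ptp(t,0).round(1))
    s=P[(abs(P[...,2]-86)<4)&(np.hypot(P[...,0]-485,P[...,1]-245)<85)]; print(' stand', cv2.minAreaRect(s[:,:2].astype(np.float32)))
o=robot.get_obs(); Rt=R.from_quat(o['ee_rot']).as_matrix(); print(Rt.round(3).tolist(),o['eef_pos'])
```

```text
scene cyl (array([489.1, 244.2]), 435, np.float64(0.8))
 top 133 [493.8 244.7 180.8] [26.9 27.4  9.1]
 stand ((489.70159912109375, 244.30474853515625), (113.79409790039062, 89.83174896240234), 3.1180171966552734)
top cyl (array([487.2, 244.6]), 13, np.float64(0.3))
 top 82 [486.5 242.5 181.3] [25.5 25.4 12.6]
 stand ((486.959228515625, 244.17013549804688), (110.46037292480469, 90.83610534667969), 3.0079941749572754)
w1 cyl (array([489. , 243.7]), 1199, np.float64(0.3))
 top 1641 [486.  245.8 182.2] [28.7 28.5  9.7]
 stand ((488.96099853515625, 243.7421417236328), (111.16730499267578, 90.86499786376953), 3.098869562149048)
[[0.983, -0.0, 0.181], [-0.181, 0.001, 0.983], [-0.0, -1.0, 0.001]] [462.24360296 297.3929781  231.52383401]
```

Emit:
carry_out:
  targets: [17.8,0,-23.9,0,17.7,0,-23.8,0,0,0,0,0,0,0,0,0]

```text
time: 2.02
eef_pos: [488.8, 244.1, 231.4]
ee_rot: [-0.704, 0.064, -0.064, 0.704]
ft_force: [-0.1, 1.6, -1.1]
gripper_width: 0.999
```

Run:
```python
from h import *
o=robot.get_obs(); Rt=R.from_quat(o['ee_rot']).as_matrix(); print(o['eef_pos'],Rt.T@(np.array([488.5,244,121])-o['eef_pos']),np.round(o['joint_pos'],2))
```

```text
[488.75070907 244.13401062 231.41752808] [ -0.22513111 110.41744984  -0.21773336] [-0.69  0.1   0.19  1.72 -0.02  1.33  0.89]
```

Emit:
carry_out:
  targets: [0,30,0,0,0,30,0,0,0,30,0,0,0,20,0,0,0,0,0,0]

```text
time: 2.43
eef_pos: [484.2, 245.2, 116.5]
ee_rot: [0.706, -0.065, 0.059, -0.703]
ft_force: [-0.5, -0.6, -0.9]
gripper_width: 0.999
```

Emit:
carry_out:
  targets: [0,0,0,0,0,0,0,0,0,0,0,0,0,0,0,0,0,0,0,0]
  claw: -1
  force: 80

```text
time: 2.85
eef_pos: [489.6, 244.7, 123.1]
ee_rot: [-0.704, 0.062, -0.064, 0.705]
ft_force: [-0.7, 0.6, 2.0]
gripper_width: 0.334
```

Emit:
carry_out:
  targets: [0,0,0,0,0,0,0,0,0,0,0,0,0,0,0,0,0,0,0,0]

```text
time: 3.27
eef_pos: [489.5, 244.7, 123.1]
ee_rot: [-0.704, 0.062, -0.064, 0.705]
ft_force: [-1.4, -0.6, 5.8]
gripper_width: 0.334
```

Emit:
carry_out:
  targets: [0,-15,0,0,0,-25,0,0,0,-30,0,0,0,-30,0,0,0,-12,0,0]

```text
time: 3.68
eef_pos: [490.3, 244.9, 237.7]
ee_rot: [-0.703, 0.061, -0.065, 0.706]
ft_force: [1.6, -0.5, -0.8]
gripper_width: 0.331
```

Emit:
carry_out:
  targets: [0,0,0,0,0,0,0,0]

```text
time: 3.85
eef_pos: [488.6, 244.1, 232.8]
ee_rot: [-0.704, 0.063, -0.063, 0.704]
ft_force: [-0.2, 0.1, -2.3]
gripper_width: 0.332
```

Run:
```python
from h import *
from scipy.optimize import least_squares
o=robot.get_obs(); print(o['eef_pos'],R.from_quat(o['ee_rot']).as_matrix().round(3).tolist(),o['ft_force'],np.round(o['joint_pos'],2))
ims=[]
for cam in ['wrist','scene']:
    c=eyes.get_calibration(cam); im,d=eyes.read_camera(cam); P=cloud(cam,d,c); np.savez('/tmp/l'+cam,im=im,d=d,P=P)
    for r in spotter.cut_out(cam,'driver')[:2]:
        q=P[r['pixels']&(d>0)]; print(cam,r['score'],np.round(r['rect']),np.percentile(q,[2,50,98],axis=0).round().tolist())
        x,y,w,h=r['rect']; 
    x,y,w,h=spotter.cut_out(cam,'driver')[0]['rect']; s=max(w,h)*.7
    ims.append(cv2.resize(im[max(0,int(y-s)):int(y+s),max(0,int(x-s)):int(x+s)],(400,400),interpolation=cv2.INTER_CUBIC))
# screws
z=np.load('/tmp/lwrist.npz')
for t in ['loose_cross']:
    for r in spotter.cut_out('wrist',t)[:3]: q=z['P'][r['pixels']&(z['d']>0)]; print(t,r['score'],np.round(r['rect']),np.median(q,0).round(1))
save('l.png',np.hstack(ims))
```

```text
[488.55984401 244.10505386 232.77950459] [[0.984, 0.0, 0.178], [-0.178, 0.0, 0.984], [-0.0, -1.0, 0.0]] [-0.23480639  0.08476126 -2.32898516] [-0.69  0.1   0.19  1.72 -0.02  1.33  0.9 ]
wrist 0.71 [327. 305.  99. 172.] [[473.0, 230.0, 139.0], [478.0, 246.0, 280.0], [491.0, 259.0, 294.0]]
scene 0.4 [252. 290.  54.  44.] [[598.0, -94.0, 66.0], [649.0, -48.0, 91.0], [687.0, -2.0, 96.0]]
scene 0.29 [ 96. 273. 107.  90.] [[583.0, -520.0, 1.0], [672.0, -383.0, 69.0], [732.0, -310.0, 72.0]]
loose_cross 0.67 [ 42. 280.  26.  37.] [496.6 -72.1  80.6]
```

View pics/l.png

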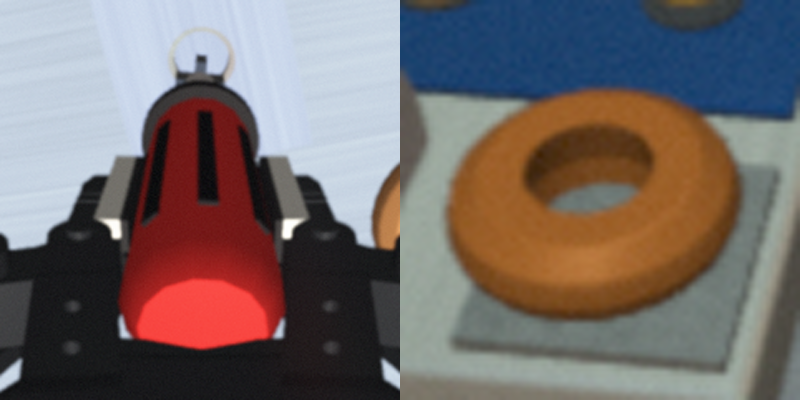

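The bit's blades line up with the tool's x and z axes in the crop (blades at 202,65 and 200,75), and the driver hangs straight. Now I'll move near the loose screw and stop short so the wrist camera can see its cross.

Emit:
carry_out:
  targets: [11,0,-30,0,12,0,-35,0,12,0,-35,0,12,0,-35,0,12,0,-35,0]

```text
time: 4.62
eef_pos: [516.5, 64.7, 233.0]
ee_rot: [-0.704, 0.063, -0.063, 0.704]
ft_force: [0.5, -0.4, -0.9]
gripper_width: 0.329
```

Emit:
carry_out:
  targets: [12,0,-35,0,12,0,-35,0,12,0,-35,0,10,0,-35,0,0,0,0,0]

```text
time: 5.03
eef_pos: [536.4, -89.7, 233.4]
ee_rot: [0.706, -0.067, 0.068, -0.702]
ft_force: [0.4, -1.8, -1.1]
gripper_width: 0.331
```

Emit:
carry_out:
  targets: [0,0,0,0,0,0,0,0]

```text
time: 5.2
eef_pos: [536.8, -79.1, 232.9]
ee_rot: [-0.704, 0.063, -0.063, 0.705]
ft_force: [0.5, 0.7, -0.1]
gripper_width: 0.332
```

Run:
```python
from h import *
from scipy.optimize import least_squares
o=robot.get_obs(); Rt=R.from_quat(o['ee_rot']).as_matrix(); print(o['eef_pos'],Rt.round(3).tolist(),np.round(o['joint_pos'],2))
c=eyes.get_calibration('wrist'); im,d=eyes.read_camera('wrist'); P=cloud('wrist',d,c); np.savez('/tmp/s',im=im,d=d,P=P)
for t in ['loose_cross','loose_boss']:
    for r in spotter.cut_out('wrist',t)[:3]:
        q=P[r['pixels']&(d>0)]; print(t,r['score'],np.round(r['rect']),np.median(q,0).round(1))
# rectified top view at z=82, axes tool x (up) / tool z (right), 0.25mm/px
M=np.array(c['cam_to_world']); f=240/np.tan(np.radians(c['vfov'])/2)
g=np.linspace(40,-40,400); A,B=np.meshgrid(g,-g,indexing='ij')
ctr=np.array([497,-73,82.])
W=ctr+A[...,None]*Rt[:,0]+B[...,None]*Rt[:,2]
C=(W-M[:3,3])@M[:3,:3]; r=np.hypot(C[...,0],C[...,1]); th=np.arctan2(r,C[...,2])*f
u=(c['cx']+C[...,0]/r*th).astype(np.float32); v=(c['cy']+C[...,1]/r*th).astype(np.float32)
rec=cv2.remap(im,u,v,cv2.INTER_CUBIC); np.save('/tmp/rec',rec)
save('s.png',np.hstack([cv2.resize(im,(533,400)),cv2.resize(rec,(400,400))]),.85)
```

```text
[536.84753057 -79.08518864 232.89018573] [[0.984, -0.001, 0.178], [-0.178, 0.001, 0.984], [-0.001, -1.0, 0.001]] [-0.35  0.09  0.47  1.73 -0.04  1.33  1.53]
loose_cross 0.66 [323. 170.  43.  47.] [497.4 -75.1  79.7]
loose_boss 0.73 [325. 169.  54.  53.] [496.4 -74.9  78.6]
```

View pics/s.png

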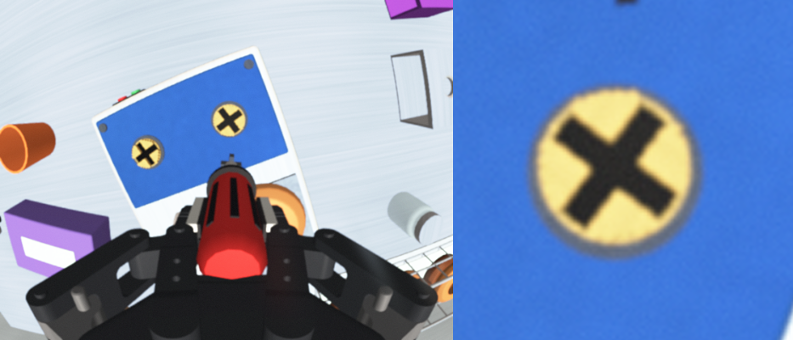

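```bash
cat >> h.py <<'E'
def rectify(im,c,ctr,ax,az,half=40,n=400):
    M=np.array(c['cam_to_world']); f=240/np.tan(np.radians(c['vfov'])/2); g=np.linspace(half,-half,n); A,B=np.meshgrid(g,g,indexing='ij')
    W=ctr+A[...,None]*ax+B[...,None]*az; C=(W-M[:3,3])@M[:3,:3]; r=np.hypot(C[...,0],C[...,1]); th=np.arctan2(r,C[...,2])*f
    return cv2.remap(im,(c['cx']+C[...,0]/r*th).astype(np.float32),(c['cy']+C[...,1]/r*th).astype(np.float32),cv2.INTER_CUBIC),A,B
def cross(im,c,ctr,ax,az):
    rec,A,B=rectify(im,c,ctr,ax,az); h=cv2.cvtColor(rec,cv2.COLOR_RGB2HSV)
    brass=((h[...,0]>12)&(h[...,0]<40)&(h[...,2]>120)&(h[...,1]>60)).astype(np.uint8)
    cs=max(cv2.findContours(cv2.morphologyEx(brass,cv2.MORPH_CLOSE,np.ones((45,45))),0,1)[0],key=cv2.contourArea)
    (u,v),rad=cv2.minEnclosingCircle(cs); m=cv2.moments(cs); u,v=m['m10']/m['m00'],m['m01']/m['m00']
    a0,b0=A[int(v),0],B[0,int(u)]; dk=(rec.max(2)<90)&(np.hypot(A-a0,B-b0)<15)
    a,b=A[dk]-a0,B[dk]-b0; z=((a+1j*b)**4).mean(); return ctr+a0*ax+b0*az,np.degrees(np.angle(z))/4,rad*80/400,rec
E
python3 - <<'E'
from h import *
o=robot.get_obs(); Rt=R.from_quat(o['ee_rot']).as_matrix(); c=eyes.get_calibration('wrist')
z=np.load('/tmp/s.npz'); im=z['im']
p,ang,rad,rec=cross(im,c,np.array([497,-73,82.]),Rt[:,0],Rt[:,2]); print('cross',p,ang,rad)
P=z['P']; q=P[np.hypot(P[...,0]-p[0],P[...,1]-p[1])<15]; print('z',np.percentile(q[:,2],[10,50,70,90]),)
# tip in image
t=o['eef_pos']-np.array([0,0,38+75]); r2,_,_=rectify(im,c,t,Rt[:,0],Rt[:,2],20); 
x0,y0=270,195; raw=cv2.resize(im[190:250,275:355],(533,400),interpolation=cv2.INTER_CUBIC)
d=z['d'][190:250,275:355]; Q=P[190:250,275:355]; k=(Q[...,2]<160)&(Q[...,2]>100)&(np.hypot(Q[...,0]-t[0],Q[...,1]-t[1])<20); print(k.sum(),((Q[k]-t)@Rt)[::12].round(1).tolist())
save('t.png',np.hstack([raw,r2]),.8)
E
```

```text
cross [497.56833692 -73.81357921  81.99933149] 36.93305319236492 18.467262268066406
z [77.87416766 79.44360071 83.8476687  84.72884242]
233 [[-10.6, -6.3, -3.5], [-10.6, -9.6, -0.1], [-10.9, -16.9, -1.5], [-10.0, -19.0, -2.8], [-9.1, -18.1, 0.5], [-7.8, -18.1, -1.5], [-7.1, -18.1, 0.5], [-6.9, -20.1, -3.4], [-2.9, -6.8, -7.7], [-5.8, -18.5, 0.5], [-6.2, -22.6, -4.1], [-2.1, -6.5, 4.1], [-3.1, -13.3, -7.6], [-5.7, -23.6, 0.5], [-3.4, -17.0, -10.8], [-6.7, -29.6, -2.7], [-2.1, -12.1, 5.3], [-5.3, -26.8, -6.0], [-2.0, -14.7, 5.3], [-2.0, -17.0, 7.2]]
```

View pics/t.png

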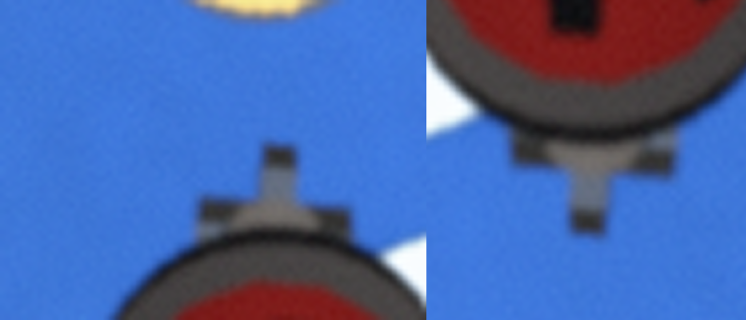

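Emit:
carry_out:
  targets: [0,0,0,-7,0,0,0,-7,0,0,0,-7,0,0,0,-7,0,0,0,-7]

```text
time: 5.77
eef_pos: [537.1, -78.0, 233.3]
ee_rot: [-0.69, -0.155, 0.155, 0.69]
ft_force: [0.2, -0.3, -0.5]
gripper_width: 0.331
```

Emit:
carry_out:
  targets: [0,0,0,-6,4,12,24,0,0,10,0,0,0,0,0,0,0,0,0,0]

```text
time: 6.18
eef_pos: [527.8, -56.1, 210.9]
ee_rot: [-0.682, -0.188, 0.189, 0.682]
ft_force: [-0.4, 0.3, -1.0]
gripper_width: 0.332
```

```bash
cat > look.py <<'E'
from h import *
import sys
o=robot.get_obs(); Rt=R.from_quat(o['ee_rot']).as_matrix(); print(o['eef_pos'].round(1),Rt[:,0].round(3),np.round(o['joint_pos'],2))
c=eyes.get_calibration('wrist'); im,d=eyes.read_camera('wrist'); P=cloud('wrist',d,c)
p,ang,rad,rec=cross(im,c,np.array([497.5,-74,82.]),Rt[:,0],Rt[:,2]); print('cross',p,ang,rad,'rel tool',Rt.T@(p-o['eef_pos']))
t=o['eef_pos']-np.array([0,0,113.]); r2,_,_=rectify(im,c,t,Rt[:,0],Rt[:,2],20)
save(sys.argv[1],np.hstack([rec,r2]))
E
python3 look.py u.png
```

```text
[527.8 -56.1 210.9] [ 0.858  0.513 -0.001] [-0.34  0.08  0.42  1.79 -0.03  1.28  2.2 ]
cross [497.18876158 -75.23744116  82.00070299] -3.998114683690928 18.385504150390624 rel tool [-35.97031013 128.94085129  -0.75727108]
```

View pics/u.png

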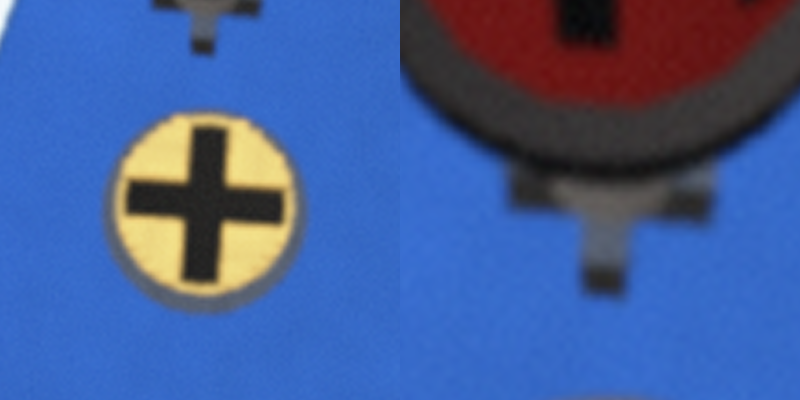

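Emit:
carry_out:
  targets: [-18,0,0.1,0,-18,0,0.1,0,0,8,0,0,0,4,0,0,0,0,0,0]

```text
time: 6.65
eef_pos: [497.2, -75.0, 198.8]
ee_rot: [-0.682, -0.187, 0.188, 0.682]
ft_force: [0.1, 0.2, -1.4]
gripper_width: 0.334
```

Emit:
carry_out:
  targets: [0,2,0,0,0,2,0,0,0,2,0,0,0,2,0,0,0,0,0,0]

```text
time: 7.07
eef_pos: [497.0, -74.9, 190.8]
ee_rot: [-0.682, -0.187, 0.188, 0.682]
ft_force: [-0.6, 1.0, -1.9]
gripper_width: 0.332
```

```bash
cat > st.py <<'E'
from h import *
o=robot.get_obs(); Rt=R.from_quat(o['ee_rot']).as_matrix()
print(o['time'],o['eef_pos'].round(1),Rt[:,0].round(3),'f',np.round(o['ft_force'],1),'m',np.round(o['torque'],2),np.round(o['joint_pos'],2),o['gripper_width'])
E
python3 st.py
```

```text
7.0667 [497.  -74.9 190.8] [ 0.859  0.512 -0.001] f [-0.6  1.  -1.9] m [ 0.02 -0.01 -0.06] [-0.33  0.02  0.43  1.88 -0.01  1.24  2.22] 0.3324505246682341
```

Emit:
carry_out:
  targets: [0,1,0,0,0,1,0,0,0,1,0,0,0,0,0,0]

```text
time: 7.4
eef_pos: [497.5, -75.0, 189.3]
ee_rot: [-0.682, -0.188, 0.187, 0.682]
ft_force: [-1.6, 0.1, 3.4]
gripper_width: 0.332
```

Emit:
carry_out:
  targets: [0,1,0,0,0,0,0,0,0,0,0,0]

```text
time: 7.65
eef_pos: [497.8, -75.0, 189.1]
ee_rot: [-0.682, -0.188, 0.187, 0.682]
ft_force: [-2.2, 0.8, 8.6]
gripper_width: 0.334
```

Emit:
carry_out:
  targets: [0,0.3,0,7,0,0.35,0,7,0,0.35,0,7,0,0.35,0,7,0,0.35,0,7]
  force: 100

```text
time: 8.07
eef_pos: [498.5, -74.7, 188.0]
ee_rot: [-0.706, 0.027, -0.029, 0.707]
ft_force: [-2.4, 0.9, 11.4]
gripper_width: 0.329
```

```bash
python3 st.py
```

```text
8.0667 [498.5 -74.7 188. ] [ 0.997 -0.079  0.003] f [-2.4  0.9 11.4] m [0.26 0.61 0.15] [-0.33  0.03  0.44  1.88 -0.01  1.23  1.6 ] 0.32885441846975233
```

Emit:
carry_out:
  targets: [0,0.35,0,7,0,0.35,0,7,0,0.35,0,7,0,0.35,0,7,0,0.35,0,7]

```text
time: 8.48
eef_pos: [498.4, -75.3, 186.2]
ee_rot: [-0.665, 0.238, -0.24, 0.666]
ft_force: [-1.7, -0.5, 10.0]
gripper_width: 0.332
```

Emit:
carry_out:
  targets: [0,0.35,0,7,0,0.35,0,7,0,0.35,0,7,0,0.35,0,7,0,0.35,0,7]

```text
time: 8.9
eef_pos: [498.1, -75.6, 184.3]
ee_rot: [-0.562, 0.427, -0.429, 0.563]
ft_force: [-3.3, 0.3, 9.8]
gripper_width: 0.328
```

```bash
python3 st.py
```

```text
8.9 [498.1 -75.6 184.3] [ 0.266 -0.964  0.001] f [-3.3  0.3  9.8] m [-0.1   0.79  0.08] [-0.35  0.03  0.46  1.89 -0.01  1.22  0.38] 0.3281012831839071
```

Emit:
carry_out:
  targets: [0,0.35,0,7,0,0.35,0,7,0,0.35,0,7,0,0.35,0,7,0,0.35,0,7]

```text
time: 9.32
eef_pos: [497.8, -75.6, 182.5]
ee_rot: [0.407, -0.577, 0.578, -0.408]
ft_force: [-3.0, -0.4, 10.3]
gripper_width: 0.334
```

Emit:
carry_out:
  targets: [0,0.35,0,6,0,0.35,0,6,0,0.3,0,5,0,0.3,0,5]

```text
time: 9.65
eef_pos: [497.8, -75.5, 181.3]
ee_rot: [0.29, -0.644, 0.645, -0.291]
ft_force: [-2.6, -1.0, 11.7]
gripper_width: 0.331
```

```bash
python3 st.py
```

```text
9.65 [497.8 -75.5 181.3] [-0.662 -0.749 -0.001] f [-2.6 -1.  11.7] m [-0.09  1.12  0.13] [-0.37  0.03  0.48  1.89 -0.02  1.22 -0.61] 0.33088204256613574
```

Emit:
carry_out:
  targets: [0,0.2,0,4,0,0.2,0,4,0,0.2,0,4]

```text
time: 9.9
eef_pos: [497.8, -75.5, 180.7]
ee_rot: [0.221, -0.671, 0.672, -0.223]
ft_force: [-3.6, -0.6, 12.0]
gripper_width: 0.33
```

```bash
python3 st.py
```

```text
9.9 [497.8 -75.5 180.7] [-0.803 -0.596 -0.001] f [-3.6 -0.6 12. ] m [-0.13  1.12  0.21] [-0.37  0.03  0.48  1.89 -0.02  1.22 -0.82] 0.33037959380644916
```

Emit:
carry_out:
  targets: [0,0.1,0,3,0,0.1,0,3,0,0,0,3]

```text
time: 10.15
eef_pos: [497.8, -75.6, 180.6]
ee_rot: [0.169, -0.686, 0.687, -0.17]
ft_force: [-4.4, -1.2, 12.9]
gripper_width: 0.329
```

```bash
python3 st.py
```

```text
10.15 [497.8 -75.6 180.6] [-0.885 -0.466 -0.001] f [-4.4 -1.2 12.9] m [-0.22  1.16  0.95] [-0.38  0.03  0.49  1.89 -0.02  1.22 -0.97] 0.3285825117410731
```

Torque jumped to 0.95 N m with no further sinking, so the screw is on its hard stop. I'll hold, ease back within the play, and lift out.

Emit:
carry_out:
  targets: [0,0,0,0,0,0,0,0,0,0,0,-5,0,0,0,-5,0,0,0,0]

```text
time: 10.57
eef_pos: [498.0, -75.7, 180.7]
ee_rot: [0.229, -0.668, 0.669, -0.231]
ft_force: [-3.1, 0.2, 12.2]
gripper_width: 0.334
```

```bash
python3 st.py
```

```text
10.5667 [498.  -75.7 180.7] [-0.788 -0.615 -0.002] f [-3.1  0.2 12.2] m [-0.12  1.03  0.06] [-0.37  0.03  0.48  1.89 -0.02  1.22 -0.79] 0.33395226570986003
```

Emit:
carry_out:
  targets: [0,-4,0,0,0,-4,0,0,0,-10,0,0,0,-20,0,0,0,-20,0,0]

```text
time: 10.98
eef_pos: [496.5, -74.8, 236.6]
ee_rot: [-0.229, 0.669, -0.669, 0.228]
ft_force: [0.1, -0.1, -1.7]
gripper_width: 0.331
```

Emit:
carry_out:
  targets: [0,0,0,0,0,0,0,0]

```text
time: 11.15
eef_pos: [497.9, -75.0, 237.4]
ee_rot: [0.228, -0.669, 0.669, -0.23]
ft_force: [-0.1, -0.2, -2.5]
gripper_width: 0.331
```

Run:
```python
from h import *
exec(open('st.py').read())
print('to stand, TCP z 233:',Rt.T@(np.array([488.5,244,233])-o['eef_pos']))
```

```text
11.15 [497.9 -75.  237.4] [-0.79  -0.613 -0.002] f [-0.1 -0.2 -2.5] m [ 0.03  0.01 -0.02] [-0.38 -0.01  0.48  1.82  0.    1.33 -0.81] 0.33087924361283855
to stand, TCP z 233: [-188.01753868    4.47583214 -257.85359897]
```

Emit:
carry_out:
  targets: [-19,0,-26,0,-19,0,-26,0,-19,0,-26,0,-19,0,-26,0,-19,0,-26,0]

```text
time: 11.57
eef_pos: [491.5, 87.3, 234.9]
ee_rot: [-0.23, 0.669, -0.669, 0.228]
ft_force: [0.0, -0.7, -1.3]
gripper_width: 0.332
```

Emit:
carry_out:
  targets: [-19,0,-26,0,-19,0,-26,0,-19,0,-26,0,-19,0,-26,0,-17,0,-24,0]

```text
time: 11.98
eef_pos: [486.5, 245.8, 234.6]
ee_rot: [-0.23, 0.669, -0.669, 0.228]
ft_force: [0.4, -0.0, -1.1]
gripper_width: 0.326
```

Emit:
carry_out:
  targets: [0,0,0,0,0,0,0,0]

```text
time: 12.15
eef_pos: [486.2, 245.8, 234.4]
ee_rot: [0.231, -0.668, 0.669, -0.229]
ft_force: [0.5, -0.4, -1.7]
gripper_width: 0.334
```

Run:
```python
from h import *
exec(open('st.py').read())
print('to stand:',Rt.T@(np.array([488.5,244,233])-o['eef_pos']))
c=eyes.get_calibration('wrist'); im,d=eyes.read_camera('wrist'); P=cloud('wrist',d,c)
s=P[(abs(P[...,2]-86)<4)&(np.hypot(P[...,0]-488,P[...,1]-244)<85)]; print(' stand', cv2.minAreaRect(s[:,:2].astype(np.float32)))
a,_,_=rectify(im,c,o['eef_pos']-np.array([0,0,113.]),Rt[:,0],Rt[:,2],20)
save('r.png',np.hstack([cv2.resize(im,(533,400)),a]),.85)
```

```text
12.15 [486.2 245.8 234.4] [-0.788 -0.616  0.003] f [ 0.5 -0.4 -1.7] m [-0.15 -0.02  0.  ] [-0.69  0.1   0.18  1.71 -0.02  1.34 -1.41] 0.3336698344058212
to stand: [-0.70950692  1.40162554  2.82767912]
 stand ((488.8579406738281, 243.66490173339844), (111.1133041381836, 91.0419692993164), 3.0002329349517822)
```

View pics/r.png

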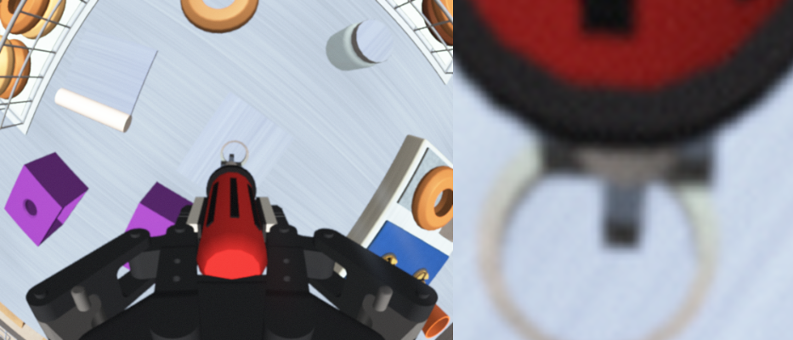

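Emit:
carry_out:
  targets: [-0.7,0,2.8,0,0,15,0,0,0,15,0,0,0,0,0,0]

```text
time: 12.53
eef_pos: [488.9, 239.3, 203.2]
ee_rot: [0.23, -0.669, 0.67, -0.226]
ft_force: [-0.5, -1.5, -1.7]
gripper_width: 0.326
```

Emit:
carry_out:
  targets: [0,8,0,0,0,8,0,0,0,8,0,0,0,0,0,0]

```text
time: 12.87
eef_pos: [489.2, 241.5, 180.6]
ee_rot: [0.23, -0.669, 0.669, -0.228]
ft_force: [0.2, -1.1, -1.4]
gripper_width: 0.327
```

```bash
python3 st.py
```

```text
12.8667 [489.2 241.5 180.6] [-0.791 -0.612  0.003] f [ 0.2 -1.1 -1.4] m [-0.04  0.03  0.02] [-0.68  0.13  0.18  1.79 -0.03  1.23 -1.4 ] 0.3272437400610195
```

Emit:
carry_out:
  targets: [-1,0,-2.4,0,0,15,0,0,0,15,0,0,0,15,0,0,0,0,0,0]

```text
time: 13.28
eef_pos: [487.6, 244.2, 134.9]
ee_rot: [0.231, -0.669, 0.669, -0.228]
ft_force: [-1.1, -0.4, -1.4]
gripper_width: 0.329
```

Emit:
carry_out:
  targets: [0,4,0,0,0,4,0,0,0,2,0,0,0,0,0,0]

```text
time: 13.62
eef_pos: [489.4, 244.9, 127.5]
ee_rot: [-0.229, 0.669, -0.669, 0.229]
ft_force: [-1.5, -0.0, -1.8]
gripper_width: 0.326
```

```bash
python3 st.py
```

```text
13.6167 [489.4 244.9 127.5] [-0.79  -0.613 -0.001] f [-1.5 -0.  -1.8] m [-0.04  0.01  0.02] [-0.68  0.18  0.18  1.84 -0.04  1.12 -1.39] 0.3260151702119733
```

Emit:
carry_out:
  targets: [0,1.5,0,0,0,1.5,0,0,0,0,0,0]

```text
time: 13.87
eef_pos: [489.3, 244.7, 124.3]
ee_rot: [-0.229, 0.669, -0.669, 0.229]
ft_force: [0.1, -0.5, -0.6]
gripper_width: 0.33
```

Emit:
carry_out:
  targets: [0,1.5,0,0,0,0,0,0]

```text
time: 14.03
eef_pos: [489.5, 244.9, 123.2]
ee_rot: [-0.229, 0.669, -0.669, 0.229]
ft_force: [-1.2, 0.0, 0.6]
gripper_width: 0.326
```

```bash
python3 st.py
```

```text
14.0333 [489.5 244.9 123.2] [-0.79  -0.613 -0.001] f [-1.2  0.   0.6] m [-0.1   0.02  0.03] [-0.68  0.18  0.18  1.85 -0.04  1.11 -1.39] 0.3257407346229777
```

Contact is beginning. I'll open the jaws gradually, then retreat.

Emit:
carry_out:
  targets: [0,0.7,0,0,0,0,0,0]

```text
time: 14.2
eef_pos: [489.6, 244.9, 123.2]
ee_rot: [-0.229, 0.669, -0.669, 0.229]
ft_force: [-1.7, -0.2, 5.9]
gripper_width: 0.327
```

Emit:
carry_out:
  targets: [0,0,0,0,0,0,0,0,0,0,0,0,0,0,0,0,0,0,0,0]
  claw: 1

```text
time: 14.62
eef_pos: [489.2, 244.7, 121.9]
ee_rot: [0.229, -0.669, 0.669, -0.229]
ft_force: [0.4, 0.9, -0.7]
gripper_width: 0.995
```

Emit:
carry_out:
  targets: [0,0,0,0,0,0,0,0,0,-20,0,0,0,-30,0,0,0,-30,0,0]

```text
time: 15.03
eef_pos: [488.5, 244.2, 202.1]
ee_rot: [0.23, -0.669, 0.669, -0.228]
ft_force: [1.3, 0.2, 1.0]
gripper_width: 0.996
```

Emit:
carry_out:
  targets: [0,-30,0,0,-25,0,0,0,-30,0,0,0,-30,0,0,0,0,0,0,0]

```text
time: 15.45
eef_pos: [558.7, 300.2, 230.5]
ee_rot: [-0.229, 0.669, -0.669, 0.23]
ft_force: [-0.6, 0.2, -0.1]
gripper_width: 1.002
```

```bash
cat > chk.py <<'E'
from h import *
exec(open('st.py').read())
from scipy.optimize import least_squares
ims=[]
for cam in ['scene','top','wrist']:
    c=eyes.get_calibration(cam); im,d=eyes.read_camera(cam); P=cloud(cam,d,c); i=im.astype(int); red=i[...,0]>1.8*i[...,1]
    q=P[(P[...,2]>100)&(P[...,2]<170)&(np.hypot(P[...,0]-488,P[...,1]-244)<30)&red]
    print(cam,'cyl',least_squares(lambda p:np.hypot(q[:,0]-p[0],q[:,1]-p[1])-15,[488,244],loss='soft_l1').x.round(1) if len(q)>8 else None,len(q))
    t=P[(P[...,2]>165)&(P[...,2]<215)&(np.hypot(P[...,0]-488,P[...,1]-244)<40)&red]; print(' top z',np.percentile(t[:,2],[50,95]).round(1) if len(t) else '')
    for n,x,y in (('loose',497.5,-74.5),('tight',519,-182)):
        k=P[np.hypot(P[...,0]-x,P[...,1]-y)<14]; print(' ',n,np.percentile(k[:,2],[30,50,80]).round(1) if len(k) else '')
    if cam=='scene': ims.append(cv2.resize(im[190:310,180:460],(800,343),interpolation=cv2.INTER_CUBIC))
save('e.png',ims[0])
E
python3 chk.py
```

```text
15.45 [558.7 300.2 230.5] [-0.789 -0.614 -0.001] f [-0.6  0.2 -0.1] m [-0.    0.05 -0.03] [-0.68  0.29  0.18  1.5  -0.05  1.36 -1.4 ] 1.0022872105108724
scene cyl [490.3 245.9] 431
 top z [177.5 183.5]
  loose [69.5 72.1 74.5]
  tight [69.5 71.6 74.2]
top cyl [488.5 245.9] 20
 top z [181.3 184.8]
  loose [68.1 69.9 73.5]
  tight [68.7 70.2 73.6]
wrist cyl [490.1 245.4] 1544
 top z [182.  184.4]
  loose [70.7 73.1 75.7]
  tight
```

View pics/e.png

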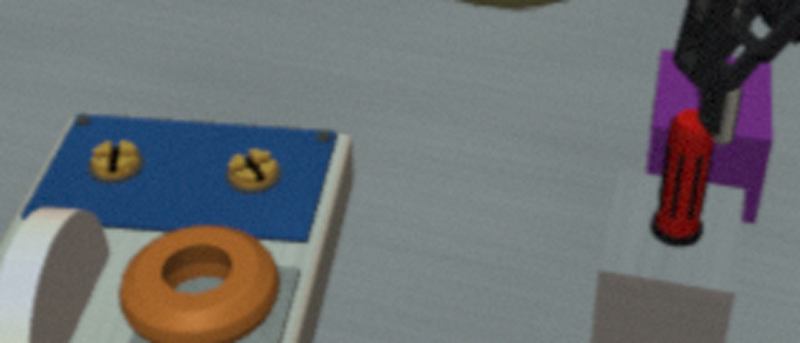

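The scene view shows both screw heads level (crop 115,160 and 253,170) and the driver standing upright in the steel stand (680,180). The arm is clear, so I'm handing in.

```bash
python3 -c "
from h import *
o=robot.get_obs(); print(np.round(o['qd'],3)); print(robot.job_done())"
```

```text
[ 0.005 -0.031  0.005  0.017  0.004 -0.002  0.002]
the job is handed in; nothing more can be done
None
```

I drove the loose screw home, put the screwdriver back in its stand and handed the job in at about 15.5 s of the 72 s limit.

**What I did:** I took the driver from the steel stand and lined its bit up with the cross of the loose screw. That is the screw nearer the stand, which measured about 6 to 8 mm proud. I turned it clockwise by about 170° of tool turn, following it down about 8.5 mm. The torque then rose from about 0.15 to 0.95 N m and it sank no further. I eased back within the play, lifted out, set the driver back in the hole and moved the arm clear.

**Last checks:**
- **Screws:** both heads read the same height to within 0.5 mm in the scene and top views. The wrist camera could not see the tight screw.
- **Driver:** it looks upright, with its handle top at the same height as before. It is 1 to 2 mm from its first measured place, against a limit of 12 mm.
- **Robot:** the fingers never came near the screws, and the wrist force stayed under about 13 N in every reading I took.
- **Other things on the table:** I saw no sign that any had moved, but I did not measure their positions again at the end.

No check failed, but hand-in gives no verdict, so I can't confirm the result.

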